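# Set up a pipe riser for soldering

### The job

Get this corner ready for soldering the open copper riser: stand the heat shield midway between the riser and the grey plastic waste pipe with its broad face square to the riser, and lay the firebrick in the middle of the soldering board, lengthwise along it, with the larger brass valve standing upright on the middle of the brick. Put the solder reel flat on the board to the left of the brick and the flux tin upright on the board to its right (left and right as the robot sees them), each on the board's centre line and midway between the end of the brick and the end of the board. Leave the smaller valve where it is.

Things in the scene. Friction and masses are not known exactly. Their poses are not given: they have to be found in the camera images.
- shield_c (a point): Heat shield: an upright off-white calcium-silicate plate 12 mm thick, 100 mm wide and 140 mm high overall, standing in a flat steel foot 44 x 104 mm with 20 mm high lips (15 mm over the lips). The point is its centre, 70 mm above its underside. x is normal to the broad faces, y along the width, z up. Loose, about 0.3 kg; pinch the plate across its thickness near the top edge.
- brick_c (a point): Insulating firebrick: a loose cream block 114 mm long (y), 57 mm wide (x), 50 mm high, about 0.25 kg. The point is its centre, 25 mm above its underside.
- valve_c (a point): The larger of the two brass ball valves, standing upright on one end: round body 37 mm across (hexagon ends 41 mm over the corners, bulge of 43 mm half-way up), 72 mm high, with a stubby bonnet and black wing handle on one side (+x), reaching 48 mm from the axis, from 10 to 62 mm up. The point is on the axis, 36 mm above its underside; z runs up the axis. Grip it across y, clear of the handle. Loose, about 0.32 kg.
- reel_c (a point): Reel of solder wire lying flat: grey plastic flanges 60 mm in diameter with a dark hole in the middle, silvery wire between them, 36 mm high, solid to grip. The point is its centre, 18 mm above its underside; z up. Loose, about 0.28 kg.
- tin_c (a point): Flux tin: a small upright metal tin 48 mm in diameter and 52 mm high with a plain ribbed screw lid, no hole. The point is its centre, 26 mm above its underside; z up. Loose, about 0.14 kg.
- smallvalve_c (a point): The smaller brass ball valve, same shape as the larger one at two thirds of the size: 48 mm high, body 24 mm across, wing handle reaching 32 mm from the axis. The point is on its axis, 24 mm above its underside. Loose; not part of this job.
- riser: The open copper riser: a bare 22 mm copper pipe coming out of a white sleeve (33 mm) with a white floor rosette (58 mm, 7 mm high), open at the top, 125 mm high. It is the middle one of a row of three upright fixed pipes. Origin on its axis at the deck; the y axis runs along the row of pipes (+y to the robot's left), x across it, away from the robot.
- waste: The plastic waste pipe: a thick grey fixed upright pipe 50 mm in diameter with a 60 mm socket on top, a 66 mm collar (5 mm high) at the deck and a wide dark mouth, 112 mm high. It stands 160 mm from the riser, in some layouts to its left and in others to its right. Origin on its axis at the deck.
- stopcock: The finished pipe: a beige wrapped 29 mm fixed upright pipe with a bronze stopcock and a black tap handle (52 mm) on top, 120 mm high overall. It stands 160 mm from the riser, on the side opposite to the waste pipe. Origin on its axis at the deck.
- board: Soldering board: an off-white fixed flat slab 340 mm long (y), 120 mm deep (x), 10 mm thick, with a few scorch marks, lying on the deck between the robot and the row of pipes. Origin at the centre of its underside; its top is 10 mm above the deck; +y points to its left end; x away from the robot. Left and right as the robot sees it, looking out from its base (left = +y).

How it is judged:
By the outcome, as a careful person would: the job done as asked, in the order asked, and still so for the second after the job is handed in, with the robot touching nothing.
It also fails if it takes over 122 s, if anything falls off the work surface, if the arm or the gripper's body presses on something with over 40 N, if the wrist force passes 120 N, or if a joint passes its speed limit or range.

### The arm

A 6-joint arm with a two-finger parallel gripper is mounted at the origin on the work surface. World frame = base frame: x ahead of the robot, y to its left, z up, the work surface at z = 0. Lengths are in m, angles in degrees, forces in N, time in s.
With the tool pointing down it reaches from about 0.375 to 0.925 m from the base axis. Payload 5.7 kg.
Tool frame: the origin (TCP) lies at the very end of the fingers, on their centre line; the grasp point (between the pads) lies 19 mm behind it; z points along the fingers, y is the direction in which the jaws open and shut (so a half turn about z gives the same grasp; the last joint's range is limited). The gripper opens to 85 mm and grips with 20 to 120 N. Pads are 22 mm wide; open, the fingers measure 114 mm over their backs; the gripper's body (76 mm by 85 mm) begins 54 mm behind the grasp point. The pads swing forward as they close: fully open they stand 13 mm farther back than shut.
Start: joints at [64.739, 20.558, 86.54, -0, 72.909, -6.595], TCP at [0.192, 0.568, 0.231] pointing down, gripper open.
Joint ranges: [-170.27, 170.27], [-57.76, 135], [12.27, 136.19], [-55.21, 235.2], [11.17, 155.16], [-170.74, 170.74]. Speed limits (degrees/s): [136.94, 136.94, 180, 180, 180, 180].

### API

Orientations are given as a 3x3 rotation matrix whose columns are the frame's x, y, z axes.
In Python, from plant import ctrl gives the robot as it stands.
- The arm moves only by the tool servo_tool, never from a script. Its argument "deltas" is a list of rows, each an object of numbers: "rx", "ry", "rz": the turn, a rotation vector about the world's x, y, z in rad; "x", "y", "z": the shift along the world's x, y, z in mm; "claw": the closure, from 0 (fully open) to 1 (shut). In form: [{"rx": .., "ry": .., "rz": .., "x": .., "y": .., "z": .., "claw": ..}, ...]. A call has 1 to 8 rows; each row is the pose to reach, as a shift and turn from the pose commanded when the call began; what a row does not reach only later rows make up. A row lasts 1/12 s, in which the tool goes at most 41.7 mm and 7.16 degrees, less where a joint would pass 70% of its speed; a pose out of reach is approached as far as the arm can. A call with a gripper value outside its range is refused whole. The fingers move at their own pace and stop on an object; "squeeze" is the grip in N (left out, the last holds). Time passes only in rows, so rows that repeat a pose let the fingers close. It gives the time, the measured TCP pose, the force and the opening at its end, in the units of the state.
- ctrl.read_state(): the state, without advancing time (a new reading comes with each control period).
- ctrl.read_camera(name): name is "scene" or "top"; returns the picture (420x560x3 uint8, blue, green, red); there is no depth.
- ctrl.get_calibration(name): a dict with "fx", "fy", "cx", "cy" (pixels), "R" (3x3) and "t" (3): a world point X has camera coordinates R X + t. Camera axes: x right, y down, z forward; pixel columns grow to the right and rows downward; lengths in m; the calibration is good to about 2 mm. A picture is of the moment at which its call begins. get_calibration takes no time and is no camera call.
- ctrl.sign_off(): hands the job in, once; it reports no verdict.
The state is a dict: "t": time; "joint_pos": joint angles; "dq": joint speeds; "effort": joint torques, N m; "ee_pos": TCP position; "ee_rot": TCP orientation; "contact_force": force on the tool from outside, world axes, zero at the start; "ft_torque": the same for the moment, N m; "finger_gap": finger opening in m.
Only numpy, scipy, OpenCV 4.12 (cv2) and the standard library are available. Lean on these libraries where they do the work, as an engineer would, in place of code of your own. Each camera call takes 0.05 s, during which the arm holds its last target. There are 200 camera calls.

## Working session

There is one attempt and no reset: what is moved stays moved. The work goes in short steps, Python scripts to look and compute and a tool call to move; the robot and the scene stay as the last step left them, time stands still between calls to the robot, and variables do not carry over. Pictures are saved under pics/ and viewed, about 12 in all and at most 16, crops included, and the job is handed in when it is done.

Besides the shell and the picture viewer there is one more tool, called after "Emit:" by a JSON object that holds its "method" and its "body". servo_tool: Moves the arm, as the interface text tells. Its arguments: {"type":"object","properties":{"deltas":{"type":"array"},"squeeze":{"type":"number"}},"required":["deltas"]}

```bash
mkdir -p pics; ls
cat > h.py <<'E'
import numpy as np, cv2
from plant import ctrl
def snap(cam,name):
    im=np.array(ctrl.read_camera(cam)); cv2.imwrite(f'pics/{name}.png',im); return im
def ray(cam,u,v,z):
    c=ctrl.get_calibration(cam);R=np.array(c['R']);t=np.array(c['t'])
    o=-R.T@t; d=R.T@np.array([(u-c['cx'])/c['fx'],(v-c['cy'])/c['fy'],1]); return o+d*(z-o[2])/d[2]
def proj(cam,X):
    c=ctrl.get_calibration(cam);p=np.array(c['R'])@np.array(X)+np.array(c['t'])
    return np.array([c['fx']*p[0]/p[2]+c['cx'],c['fy']*p[1]/p[2]+c['cy']])
E
python3 - <<'E'
from h import *
a=snap('top','top0');b=snap('scene','sc0')
for c in('top','scene'):
    k=ctrl.get_calibration(c);R=np.array(k['R']);print(c,k,-R.T@np.array(k['t']))
print(ctrl.read_state())
E
```

```text
pics
top {'fx': 501.4406555146345, 'fy': 501.4406555146345, 'cx': 286.07910520878823, 'cy': 204.2011822709695, 'R': array([[ 0.0087528 , -0.99980385,  0.01776641],
       [-0.98091712, -0.01203577, -0.19405346],
       [ 0.19422923, -0.01572887, -0.98083006]]), 't': array([-0.00295528,  0.51549576,  1.0051666 ])} [0.31045176 0.01905982 1.08598386]
scene {'fx': 394.73356306985073, 'fy': 394.73356306985073, 'cx': 279.40085762781, 'cy': 209.91461271883213, 'R': array([[-0.6814965 ,  0.73169136, -0.01379388],
       [ 0.56564657,  0.51469607, -0.64430731],
       [-0.46433444, -0.44689564, -0.76464228]]), 't': array([ 0.35756944, -0.23556438,  1.31170519])} [0.9859984  0.44580891 0.85614166]
{'t': 0.1, 'joint_pos': array([ 6.47386729e+01,  2.05943557e+01,  8.65950793e+01, -1.25413642e-03,
        7.29078035e+01, -6.59417212e+00]), 'dq': array([ 0.02571545, -0.09917514, -0.08507975, -0.01641679, -0.06448433,
        0.03240687]), 'effort': array([-6.04805773e-04, -5.28653777e+01, -2.79350156e+01, -4.03637641e-04,
        4.97963279e-03,  8.85035320e-05]), 'ee_pos': array([0.19177935, 0.56785762, 0.23051672]), 'ee_rot': array([[-9.47395918e-01,  3.20063239e-01, -7.05325619e-04],
       [ 3.20063969e-01,  9.47394676e-01, -1.54376506e-03],
       [ 1.74119290e-04, -1.68830604e-03, -9.99998560e-01]]), 'contact_force': array([-0.26144302,  0.33890667,  0.46932909]), 'ft_torque': array([ 0.001494 , -0.0289765,  0.0042791]), 'finger_gap': 0.08577297578001315}
```

View pics/top0.png

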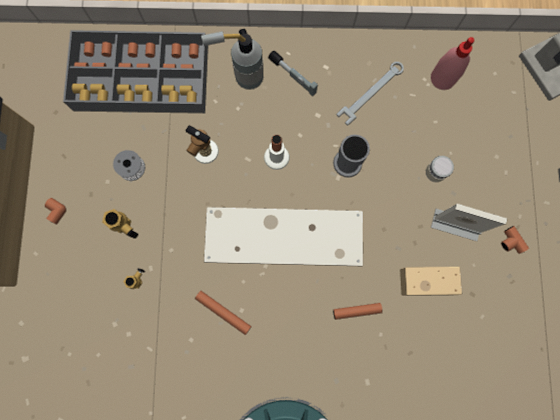

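View pics/sc0.png

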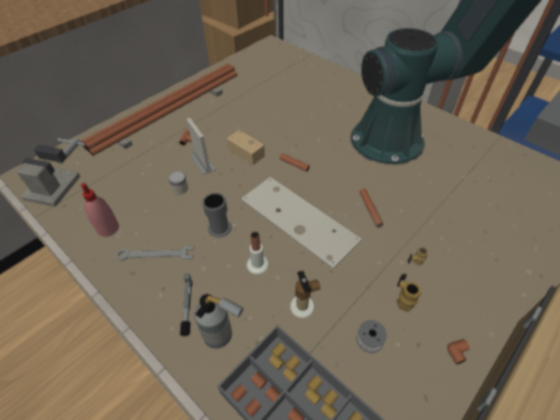

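Run:
```python
from h import *
im=cv2.imread('pics/top0.png')
A=im[130:300,90:240];B=im[120:310,330:540]
cv2.imwrite('pics/cA.png',np.hstack([cv2.resize(im[135:300,90:220],None,fx=3.6,fy=3.6,interpolation=2)[:590],]))
cv2.imwrite('pics/cB.png',cv2.resize(im[150:305,400:535],None,fx=3.8,fy=3.8,interpolation=2))
cv2.imwrite('pics/cC.png',cv2.resize(im[120:275,180:380],None,fx=3.8,fy=3.8,interpolation=2))
```

```text
(no output)
```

View pics/cA.png

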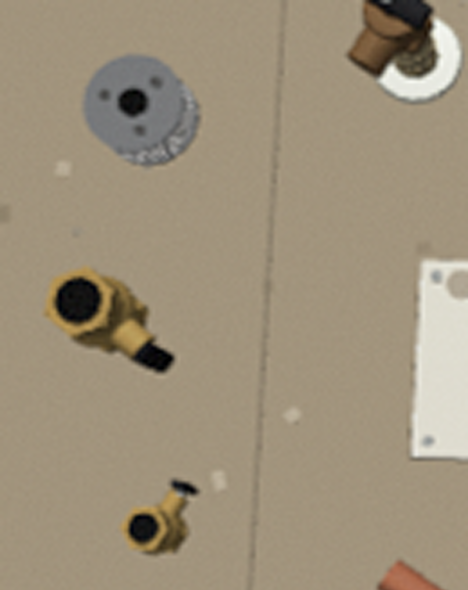

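View pics/cB.png

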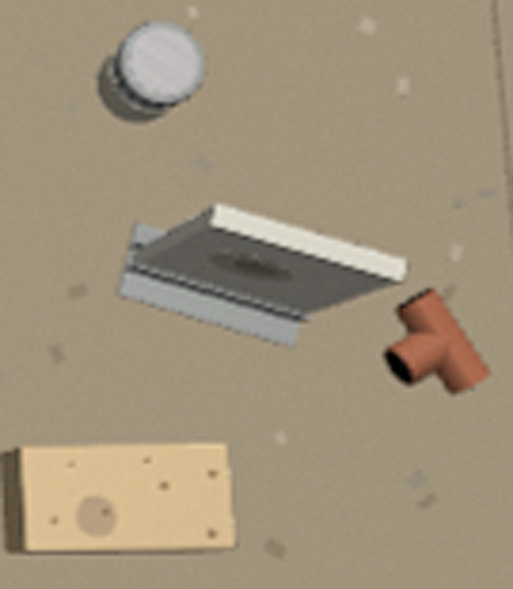

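View pics/cC.png

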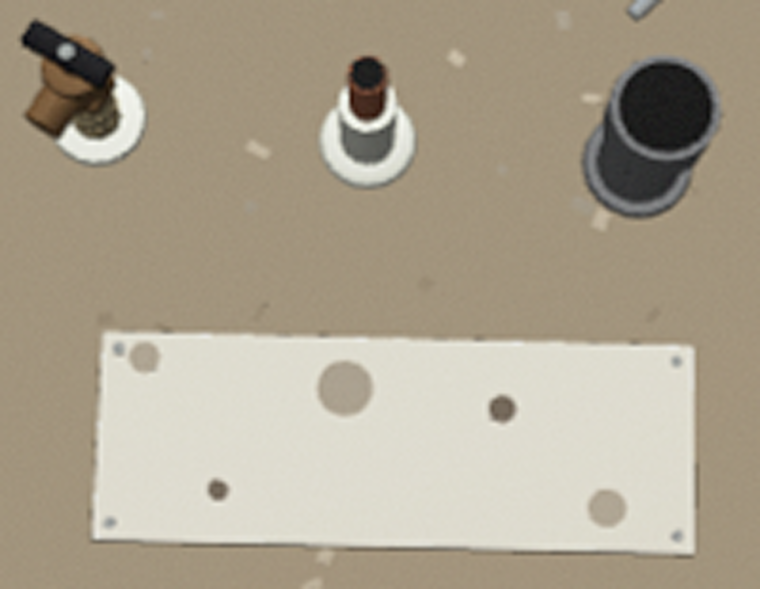

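Run:
```python
from h import *
np.set_printoptions(precision=4,suppress=True)
def P(n,crop,x,y,z):
    s,ox,oy={'A':(3.6,90,135),'B':(3.8,400,150),'C':(3.8,180,120)}[crop]
    u=(x+.5)/s-.5+ox;v=(y+.5)/s-.5+oy
    p=ray('top',u,v,z);print(n,p,np.round([u,v],1),'scene px',proj('scene',p).round(1));return p
P('reel','A',134,104,.036)
v=P('valve','A',79,300,.072);h=P('handle','A',155,357,.036);print('valve yaw',np.degrees(np.arctan2(h[1]-v[1],h[0]-v[0])),np.hypot(*(h-v)[:2]))
s=P('small','A',145,527,.048)
P('tin','B',161,63,.052)
q=[P('sh','B',*c,.14) for c in((218,205),(407,262),(403,281),(213,224))]
print('shield',np.mean(q,0));d=q[0]+q[3]-q[1]-q[2];print('width dir deg',np.degrees(np.arctan2(d[1],d[0])),np.hypot(*d[:2])/2, np.linalg.norm(q[0]-q[3]))
q=[P('br','B',*c,.05) for c in((22,448),(228,444),(235,548),(24,550))]
print('brick',np.mean(q,0));d=q[0]+q[3]-q[1]-q[2];print('dir',np.degrees(np.arctan2(d[1],d[0])),np.hypot(*d[:2])/2)
P('riser top','C',368,72,.125);P('riser ros','C',368,139,.007)
P('waste top','C',664,108,.112);P('waste col','C',638,161,.005);P('stop ros','C',97,117,.007)
im=cv2.imread('pics/top0.png').astype(int)
m=((im.min(2)>195)).astype(np.uint8);m[:195]=0;m[275:]=0;m[:,:190]=0;m[:,380:]=0
r=cv2.minAreaRect(max(cv2.findContours(cv2.morphologyEx(m,3,np.ones((5,5))),0,2)[0],key=cv2.contourArea));b=cv2.boxPoints(r);print(b)
w=np.array([ray('top',*x,.010) for x in b]);print(w,'board c',w.mean(0))
i=np.argsort(w[:,1]);d=w[i[2:]].mean(0)-w[i[:2]].mean(0);print('board dir',np.degrees(np.arctan2(d[1],d[0])),np.hypot(*d[:2]))
```

```text
reel [0.6036 0.3465 0.036 ] [126.9 163.5] scene px [372.  331.3]
valve [0.4783 0.3582 0.072 ] [111.6 218. ] scene px [411.5 288. ]
handle [0.4511 0.3236 0.036 ] [132.7 233.8] scene px [401.  279.1]
valve yaw -128.1968839283716 0.04396480066630841
small [0.3526 0.3192 0.048 ] [129.9 281. ] scene px [422.1 249.5]
tin [ 0.6024 -0.3315  0.052 ] [442.  166.2] scene px [176.8 175.7]
sh [ 0.5031 -0.327   0.14  ] [457.  203.6] scene px [199.4 135.9]
sh [ 0.4747 -0.4218  0.14  ] [506.7 218.6] scene px [186.3 117.6]
sh [ 0.465 -0.419  0.14 ] [505.7 223.6] scene px [189.5 116.5]
sh [ 0.4932 -0.3239  0.14  ] [455.7 208.6] scene px [202.8 134.7]
shield [ 0.484  -0.3729  0.14  ]
width dir deg 73.41971293638608 0.09906902496248512 0.010371086315649486
br [ 0.3854 -0.245   0.05  ] [405.4 267.5] scene px [251.5 152.2]
br [ 0.3887 -0.3577  0.05  ] [459.6 266.5] scene px [225.9 136.8]
br [ 0.333  -0.3582  0.05  ] [461.5 293.8] scene px [238.6 128.5]
br [ 0.3309 -0.2441  0.05  ] [405.9 294.4] scene px [264.2 143.7]
brick [ 0.3595 -0.3013  0.05  ]
dir 91.36024004695163 0.11347953760177636
riser top [0.6346 0.0241 0.125 ] [276.5 138.6] scene px [253.8 233.9]
riser ros [0.6332 0.0242 0.007 ] [276.5 156.2] scene px [257.2 261.4]
waste top [ 0.6212 -0.1342  0.112 ] [354.4 148.1] scene px [213.9 199.9]
waste col [ 0.6226 -0.1351  0.005 ] [347.5 162. ] scene px [218.8 225.9]
stop ros [0.6444 0.1837 0.007 ] [205.2 150.4] scene px [301.9 303.4]
[[204.7243 261.1301]
 [205.952  207.1126]
 [362.2122 210.6639]
 [360.9845 264.6815]]
[[ 0.3976  0.1743  0.01  ]
 [ 0.5149  0.1764  0.01  ]
 [ 0.5112 -0.1649  0.01  ]
 [ 0.3934 -0.1598  0.01  ]] board c [0.4543 0.0065 0.01  ]
board dir 89.32708174087136 0.3377400795997234
```

Emit:
{"method": "servo_tool", "body": {"deltas": [{"x":170,"y":-285,"z":0,"rz":-0.8},{"x":170,"y":-285,"z":0,"rz":-0.8},{"x":170,"y":-285,"z":0,"rz":-0.8},{"x":170,"y":-285,"z":0,"rz":-0.8},{"x":170,"y":-285,"z":0,"rz":-0.8},{"x":170,"y":-285,"z":0,"rz":-0.8},{"x":170,"y":-285,"z":0,"rz":-0.8},{"x":170,"y":-285,"z":0,"rz":-0.8}]}}

```text
schema error: expected keys rx, ry, rz, x, y, z, claw
```

Run:
```python
from h import *
np.set_printoptions(precision=4,suppress=True)
w=[]
for x,y in((104,331),(694,346),(694,554),(93,541)): w.append(ray('top',(x+.5)/3.8-.5+180,(y+.5)/3.8-.5+120,.010))
w=np.array(w);print(w,w.mean(0))
d=w[0]+w[3]-w[1]-w[2];print(np.degrees(np.arctan2(d[1],d[0])),np.hypot(*d[:2])/2)
e=w[0]+w[1]-w[2]-w[3];print(np.degrees(np.arctan2(e[1],e[0])),np.hypot(*e[:2])/2)
```

```text
[[ 0.5158  0.1741  0.01  ]
 [ 0.5111 -0.165   0.01  ]
 [ 0.3919 -0.1626  0.01  ]
 [ 0.3957  0.1756  0.01  ]] [0.4536 0.0055 0.01  ]
89.27879926621483 0.33865512778901535
-0.9394220393994881 0.11966570893860423
```

Emit:
{"method": "servo_tool", "body": {"deltas": [{"rx":0,"ry":0,"rz":-0.8,"x":170,"y":-285,"z":0,"claw":0},{"rx":0,"ry":0,"rz":-0.8,"x":170,"y":-285,"z":0,"claw":0},{"rx":0,"ry":0,"rz":-0.8,"x":170,"y":-285,"z":0,"claw":0},{"rx":0,"ry":0,"rz":-0.8,"x":170,"y":-285,"z":0,"claw":0},{"rx":0,"ry":0,"rz":-0.8,"x":170,"y":-285,"z":0,"claw":0},{"rx":0,"ry":0,"rz":-0.8,"x":170,"y":-285,"z":0,"claw":0},{"rx":0,"ry":0,"rz":-0.8,"x":170,"y":-285,"z":0,"claw":0},{"rx":0,"ry":0,"rz":-0.8,"x":170,"y":-285,"z":0,"claw":0}], "squeeze": 50}}

```text
t: 0.77
ee_pos: [0.3623, 0.2814, 0.2311]
ee_rot: [[-0.428, 0.904, -0.0], [0.904, 0.428, -0.0], [-0.0, -0.0, -1.0]]
contact_force: [0.5, 0.6, -0.5]
finger_gap: 0.0856
```

Emit:
{"method": "servo_tool", "body": {"deltas": [{"rx":0,"ry":0,"rz":-0.731,"x":90,"y":-315,"z":0,"claw":0},{"rx":0,"ry":0,"rz":-0.731,"x":90,"y":-315,"z":0,"claw":0},{"rx":0,"ry":0,"rz":-0.731,"x":90,"y":-315,"z":0,"claw":0},{"rx":0,"ry":0,"rz":-0.731,"x":90,"y":-315,"z":0,"claw":0},{"rx":0,"ry":0,"rz":-0.731,"x":90,"y":-315,"z":0,"claw":0},{"rx":0,"ry":0,"rz":-0.731,"x":90,"y":-315,"z":0,"claw":0},{"rx":0,"ry":0,"rz":-0.731,"x":90,"y":-315,"z":0,"claw":0},{"rx":0,"ry":0,"rz":-0.731,"x":90,"y":-315,"z":0,"claw":0}]}}

```text
t: 1.43
ee_pos: [0.4522, -0.0342, 0.2312]
ee_rot: [[0.283, 0.959, 0.0], [0.959, -0.283, -0.0], [-0.0, 0.0, -1.0]]
contact_force: [0.5, 0.7, 0.5]
finger_gap: 0.0855
```

Emit:
{"method": "servo_tool", "body": {"deltas": [{"rx":0,"ry":0,"rz":0,"x":32,"y":-339,"z":-20,"claw":0},{"rx":0,"ry":0,"rz":0,"x":32,"y":-339,"z":-20,"claw":0},{"rx":0,"ry":0,"rz":0,"x":32,"y":-339,"z":-20,"claw":0},{"rx":0,"ry":0,"rz":0,"x":32,"y":-339,"z":-20,"claw":0},{"rx":0,"ry":0,"rz":0,"x":32,"y":-339,"z":-20,"claw":0},{"rx":0,"ry":0,"rz":0,"x":32,"y":-339,"z":-20,"claw":0},{"rx":0,"ry":0,"rz":0,"x":32,"y":-339,"z":-20,"claw":0},{"rx":0,"ry":0,"rz":0,"x":32,"y":-339,"z":-20,"claw":0}]}}

```text
t: 2.1
ee_pos: [0.4828, -0.3648, 0.2111]
ee_rot: [[0.283, 0.959, -0.001], [0.959, -0.283, 0.001], [0.001, -0.001, -1.0]]
contact_force: [0.8, 0.7, 0.6]
finger_gap: 0.0852
```

Emit:
{"method": "servo_tool", "body": {"deltas": [{"rx":0,"ry":0,"rz":0,"x":1,"y":-8,"z":-20,"claw":0},{"rx":0,"ry":0,"rz":0,"x":1,"y":-8,"z":-60,"claw":0},{"rx":0,"ry":0,"rz":0,"x":1,"y":-8,"z":-90,"claw":0},{"rx":0,"ry":0,"rz":0,"x":1,"y":-8,"z":-102,"claw":0},{"rx":0,"ry":0,"rz":0,"x":1,"y":-8,"z":-102,"claw":0.3},{"rx":0,"ry":0,"rz":0,"x":1,"y":-8,"z":-102,"claw":0.6},{"rx":0,"ry":0,"rz":0,"x":1,"y":-8,"z":-102,"claw":0.6},{"rx":0,"ry":0,"rz":0,"x":1,"y":-8,"z":-102,"claw":0.6}]}}

```text
t: 2.77
ee_pos: [0.4857, -0.3718, 0.112]
ee_rot: [[0.282, 0.96, 0.003], [0.96, -0.282, -0.003], [-0.002, 0.003, -1.0]]
contact_force: [-0.1, -0.7, -0.4]
finger_gap: 0.0386
```

Run:
```python
from h import *
print(ctrl.read_state()['finger_gap'])
im=snap('scene','s1');t=snap('top','t1')
cv2.imwrite('pics/s1c.png',np.hstack([cv2.resize(im[60:200,140:300],(480,420)),cv2.resize(t[180:310,390:530],(320,297)).copy() if 0 else cv2.copyMakeBorder(cv2.resize(t[160:270,420:530],(320,320)),0,100,0,0,0)]))
```

```text
0.03855410117651618
```

View pics/s1c.png

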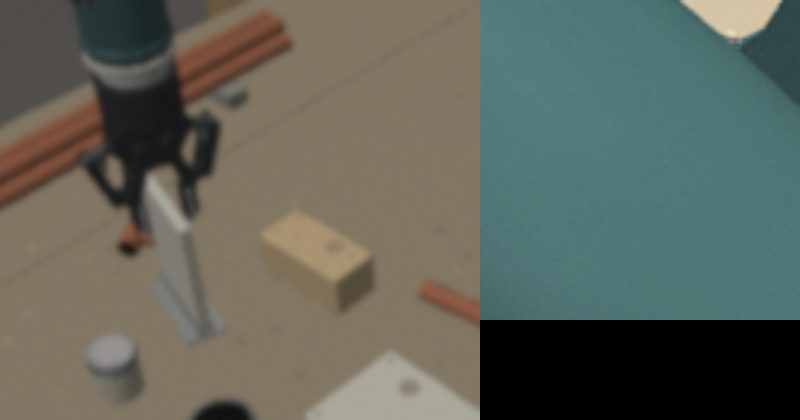

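Emit:
{"method": "servo_tool", "body": {"deltas": [{"rx":0,"ry":0,"rz":0,"x":0,"y":0,"z":0,"claw":0.8},{"rx":0,"ry":0,"rz":0,"x":0,"y":0,"z":0,"claw":1},{"rx":0,"ry":0,"rz":0,"x":0,"y":0,"z":0,"claw":1},{"rx":0,"ry":0,"rz":0,"x":0,"y":0,"z":0,"claw":1},{"rx":0,"ry":0,"rz":0,"x":0,"y":0,"z":0,"claw":1}]}}

```text
t: 3.28
ee_pos: [0.4846, -0.3711, 0.1107]
ee_rot: [[0.282, 0.959, 0.001], [0.959, -0.282, -0.001], [-0.001, 0.001, -1.0]]
contact_force: [-1.2, 1.4, 5.8]
finger_gap: 0.0112
```

Emit:
{"method": "servo_tool", "body": {"deltas": [{"rx":0,"ry":0,"rz":0,"x":0,"y":0,"z":30,"claw":1},{"rx":0,"ry":0,"rz":0,"x":0,"y":0,"z":70,"claw":1},{"rx":0,"ry":0,"rz":0,"x":0,"y":0,"z":110,"claw":1},{"rx":0,"ry":0,"rz":-0.1,"x":0,"y":0,"z":150,"claw":1},{"rx":0,"ry":0,"rz":-0.22,"x":14,"y":30,"z":150,"claw":1},{"rx":0,"ry":0,"rz":-0.34,"x":28,"y":60,"z":150,"claw":1},{"rx":0,"ry":0,"rz":-0.46,"x":42,"y":90,"z":150,"claw":1},{"rx":0,"ry":0,"rz":-0.58,"x":56,"y":120,"z":150,"claw":1}]}}

```text
t: 3.95
ee_pos: [0.5403, -0.2495, 0.2597]
ee_rot: [[0.766, 0.643, -0.0], [0.643, -0.766, 0.0], [0.0, -0.0, -1.0]]
contact_force: [1.1, -0.6, -3.3]
finger_gap: 0.0112
```

Emit:
{"method": "servo_tool", "body": {"deltas": [{"rx":0,"ry":0,"rz":-0.12,"x":14,"y":30,"z":0,"claw":1},{"rx":0,"ry":0,"rz":-0.24,"x":28,"y":60,"z":0,"claw":1},{"rx":0,"ry":0,"rz":-0.36,"x":42,"y":90,"z":0,"claw":1},{"rx":0,"ry":0,"rz":-0.48,"x":56,"y":120,"z":0,"claw":1},{"rx":0,"ry":0,"rz":-0.6,"x":70,"y":150,"z":0,"claw":1},{"rx":0,"ry":0,"rz":-0.7,"x":80,"y":170,"z":0,"claw":1},{"rx":0,"ry":0,"rz":-0.773,"x":87,"y":190,"z":0,"claw":1},{"rx":0,"ry":0,"rz":-0.773,"x":89,"y":196,"z":0,"claw":1}]}}

```text
t: 4.62
ee_pos: [0.6298, -0.0515, 0.2591]
ee_rot: [[0.998, -0.069, -0.001], [-0.069, -0.998, 0.002], [-0.001, -0.002, -1.0]]
contact_force: [-0.5, -0.1, -2.7]
finger_gap: 0.0116
```

Emit:
{"method": "servo_tool", "body": {"deltas": [{"rx":0,"ry":0,"rz":0,"x":-1,"y":-4,"z":0,"claw":1},{"rx":0,"ry":0,"rz":0,"x":-1,"y":-4,"z":-30,"claw":1},{"rx":0,"ry":0,"rz":0,"x":-1,"y":-4,"z":-65,"claw":1},{"rx":0,"ry":0,"rz":0,"x":-1,"y":-4,"z":-100,"claw":1},{"rx":0,"ry":0,"rz":0,"x":-1,"y":-4,"z":-125,"claw":1},{"rx":0,"ry":0,"rz":0,"x":-1,"y":-4,"z":-140,"claw":1},{"rx":0,"ry":0,"rz":0,"x":-1,"y":-4,"z":-146,"claw":1},{"rx":0,"ry":0,"rz":0,"x":-1,"y":-4,"z":-146,"claw":1}]}}

```text
t: 5.28
ee_pos: [0.6265, -0.0602, 0.1129]
ee_rot: [[0.998, -0.068, -0.003], [-0.068, -0.998, 0.0], [-0.003, 0.0, -1.0]]
contact_force: [1.5, 0.6, -1.5]
finger_gap: 0.0113
```

Run:
```python
from h import *
s=ctrl.read_state();print(s['ee_pos'],s['contact_force'])
im=snap('scene','s2');t=snap('top','t2')
cv2.imwrite('pics/s2c.png',np.hstack([cv2.resize(im[120:280,170:330],(400,400)),cv2.resize(t[110:210,250:350],(400,400))]))
```

```text
[ 0.62652104 -0.060153    0.112852  ] [ 1.49502349  0.60972508 -1.54968078]
```

View pics/s2c.png

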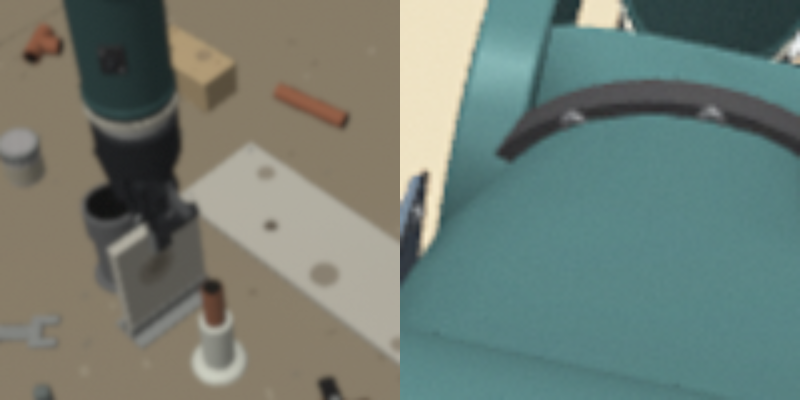

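Emit:
{"method": "servo_tool", "body": {"deltas": [{"rx":0,"ry":0,"rz":0,"x":2,"y":4.5,"z":0,"claw":1},{"rx":0,"ry":0,"rz":0,"x":2,"y":4.5,"z":0,"claw":1},{"rx":0,"ry":0,"rz":0,"x":2,"y":4.5,"z":0,"claw":1},{"rx":0,"ry":0,"rz":0,"x":2,"y":4.5,"z":0,"claw":1}]}}

```text
t: 5.72
ee_pos: [0.6306, -0.0544, 0.1142]
ee_rot: [[0.998, -0.068, 0.001], [-0.068, -0.998, -0.0], [0.001, 0.0, -1.0]]
contact_force: [-0.8, 0.4, -3.5]
finger_gap: 0.0115
```

Run:
```python
from h import *
im=snap('scene','s3')
s=ctrl.read_state();print(s['ee_pos'],s['contact_force'])
cv2.imwrite('pics/s3c.png',cv2.resize(im[190:290,170:290],(720,600),interpolation=2))
```

```text
[ 0.63048089 -0.05432629  0.11404717] [-0.01957169  0.16262425 -1.95840158]
```

View pics/s3c.png

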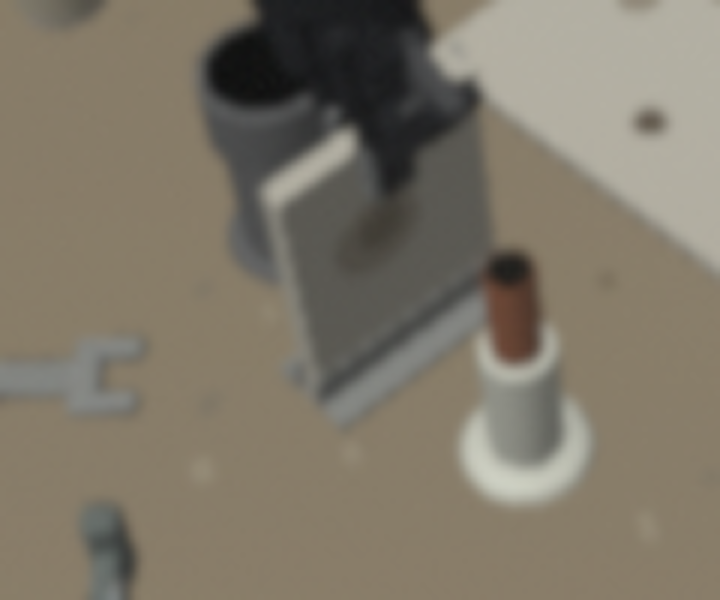

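Run:
```python
from h import *
c=np.array([.6305,-.0545]);a=np.radians(-3.93);ex=np.array([np.cos(a),np.sin(a)]);ey=np.array([-ex[1],ex[0]])
def b(x,y):return ((x+.5)/6-.5+170,(y+.5)/6-.5+190)
for px,z,du,dv in(((342,428),.003,52,22),((264,187),.143,50,-6),((283,207),.143,50,6)):
    w=ray('scene',*b(*px),z)[:2]; d=(w-c)*1000;print(w,d@ex-du,d@ey-dv)
for n,px,z in(('riser top',(509,268),.125),('waste top',(258,78),.112)): print(n,ray('scene',*b(*px),z))
```

```text
[ 0.68342015 -0.036501  ] -0.437894993597979 -0.4163011247178581
[ 0.67956403 -0.06138898] -0.5791923330858779 2.4899577289843196
[ 0.68110265 -0.04853056] 0.07453264307247309 3.423593962238087
riser top [0.63445701 0.0258858  0.125     ]
waste top [ 0.62948691 -0.12970684  0.112     ]
```

Emit:
{"method": "servo_tool", "body": {"deltas": [{"rx":0,"ry":0,"rz":0,"x":-2,"y":-1,"z":0,"claw":1},{"rx":0,"ry":0,"rz":0,"x":-2,"y":-1,"z":-2,"claw":1},{"rx":0,"ry":0,"rz":0,"x":-2,"y":-1,"z":-3,"claw":1},{"rx":0,"ry":0,"rz":0,"x":-2,"y":-1,"z":-4,"claw":1},{"rx":0,"ry":0,"rz":0,"x":-2,"y":-1,"z":-4,"claw":1},{"rx":0,"ry":0,"rz":0,"x":-2,"y":-1,"z":-4,"claw":1}]}}

```text
t: 6.27
ee_pos: [0.6281, -0.0554, 0.111]
ee_rot: [[0.998, -0.068, 0.0], [-0.068, -0.998, -0.0], [0.0, 0.0, -1.0]]
contact_force: [-3.4, 1.1, 8.6]
finger_gap: 0.0112
```

Touching down (8.6 N). Release and rise.

Emit:
{"method": "servo_tool", "body": {"deltas": [{"rx":0,"ry":0,"rz":0,"x":0,"y":0,"z":0.5,"claw":0.9},{"rx":0,"ry":0,"rz":0,"x":0,"y":0,"z":1,"claw":0.75},{"rx":0,"ry":0,"rz":0,"x":0,"y":0,"z":1,"claw":0.75},{"rx":0,"ry":0,"rz":0,"x":0,"y":0,"z":10,"claw":0.75},{"rx":0,"ry":0,"rz":0,"x":0,"y":0,"z":30,"claw":0.75},{"rx":0,"ry":0,"rz":0,"x":0,"y":0,"z":60,"claw":0.75},{"rx":0,"ry":0,"rz":0,"x":0,"y":0,"z":90,"claw":0.5},{"rx":0,"ry":0,"rz":0,"x":0,"y":0,"z":90,"claw":0}]}}

```text
t: 6.93
ee_pos: [0.6325, -0.0561, 0.2067]
ee_rot: [[0.998, -0.068, 0.011], [-0.068, -0.998, -0.002], [0.011, 0.001, -1.0]]
contact_force: [1.3, -0.2, 0.9]
finger_gap: 0.0446
```

Emit:
{"method": "servo_tool", "body": {"deltas": [{"rx":0,"ry":0,"rz":0.12,"x":-29,"y":-26,"z":5,"claw":0},{"rx":0,"ry":0,"rz":0.24,"x":-58,"y":-53,"z":0,"claw":0},{"rx":0,"ry":0,"rz":0.36,"x":-87,"y":-79,"z":0,"claw":0},{"rx":0,"ry":0,"rz":0.48,"x":-116,"y":-106,"z":0,"claw":0},{"rx":0,"ry":0,"rz":0.6,"x":-145,"y":-132,"z":0,"claw":0},{"rx":0,"ry":0,"rz":0.72,"x":-174,"y":-159,"z":0,"claw":0},{"rx":0,"ry":0,"rz":0.84,"x":-203,"y":-185,"z":0,"claw":0},{"rx":0,"ry":0,"rz":0.96,"x":-230,"y":-210,"z":0,"claw":0}]}}

```text
t: 7.6
ee_pos: [0.4021, -0.262, 0.2002]
ee_rot: [[0.65, 0.76, 0.001], [0.76, -0.65, -0.001], [-0.0, 0.001, -1.0]]
contact_force: [1.1, -0.2, 0.0]
finger_gap: 0.0852
```

Emit:
{"method": "servo_tool", "body": {"deltas": [{"rx":0,"ry":0,"rz":0.12,"x":-10,"y":-10,"z":-15,"claw":0},{"rx":0,"ry":0,"rz":0.24,"x":-20,"y":-20,"z":-30,"claw":0},{"rx":0,"ry":0,"rz":0.36,"x":-30,"y":-30,"z":-50,"claw":0},{"rx":0,"ry":0,"rz":0.48,"x":-38,"y":-35,"z":-80,"claw":0},{"rx":0,"ry":0,"rz":0.6,"x":-38,"y":-35,"z":-100,"claw":0},{"rx":0,"ry":0,"rz":0.7,"x":-38,"y":-35,"z":-110,"claw":0},{"rx":0,"ry":0,"rz":0.7,"x":-38,"y":-35,"z":-110,"claw":0},{"rx":0,"ry":0,"rz":0.7,"x":-38,"y":-35,"z":-110,"claw":0}]}}

```text
t: 8.27
ee_pos: [0.3653, -0.296, 0.0896]
ee_rot: [[0.017, 1.0, -0.001], [1.0, -0.017, 0.001], [0.001, -0.001, -1.0]]
contact_force: [0.4, -1.4, -0.7]
finger_gap: 0.0856
```

Run:
```python
from h import *
im=snap('scene','s4');t=snap('top','t4')
s=ctrl.read_state();print(s['ee_pos'],s['ee_rot'])
cv2.imwrite('pics/s4c.png',np.hstack([cv2.resize(im[100:290,160:320],(400,475)),cv2.resize(t[125:220,260:340],(400,475),interpolation=2)]))
```

```text
[ 0.36615228 -0.29661117  0.09062231] [[ 0.01609588  0.99986985  0.00109785]
 [ 0.99986967 -0.01609449 -0.00126825]
 [-0.00125041  0.00111812 -0.99999859]]
```

View pics/s4c.png

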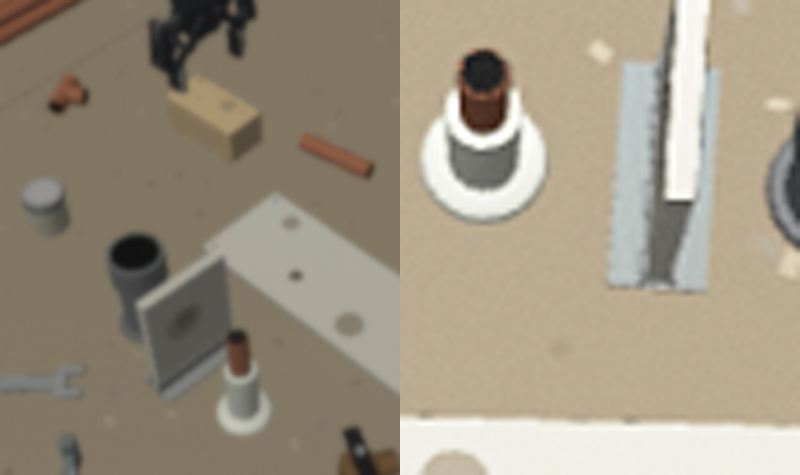

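Run:
```python
from h import *
w=np.array([ray('top',(x-400+.5)/5-.5+260,(y+.5)/5-.5+125,.003)[:2] for x,y in((625,62),(718,68),(707,292),(610,286))])
print(w,w.mean(0));d=w[0]+w[1]-w[2]-w[3];print(np.degrees(np.arctan2(d[1],d[0])),np.hypot(*d)/2,np.hypot(*(w[0]+w[3]-w[1]-w[2]))/2)
```

```text
[[ 0.68047587 -0.03887532]
 [ 0.67825504 -0.08102101]
 [ 0.57391248 -0.07553515]
 [ 0.57609108 -0.03236653]] [ 0.62718362 -0.0569495 ]
-3.2889208091226165 0.10453585127611789 0.042713835385187464
```

Emit:
{"method": "servo_tool", "body": {"deltas": [{"rx":0,"ry":0,"rz":0.033,"x":-6.5,"y":-4.7,"z":0,"claw":0},{"rx":0,"ry":0,"rz":0.033,"x":-6.5,"y":-4.7,"z":-15,"claw":0},{"rx":0,"ry":0,"rz":0.033,"x":-6.5,"y":-4.7,"z":-35,"claw":0},{"rx":0,"ry":0,"rz":0.033,"x":-6.5,"y":-4.7,"z":-55,"claw":0},{"rx":0,"ry":0,"rz":0.033,"x":-6.5,"y":-4.7,"z":-70,"claw":0},{"rx":0,"ry":0,"rz":0.033,"x":-6.5,"y":-4.7,"z":-77,"claw":0},{"rx":0,"ry":0,"rz":0.033,"x":-6.5,"y":-4.7,"z":-77,"claw":0},{"rx":0,"ry":0,"rz":0.033,"x":-6.5,"y":-4.7,"z":-77,"claw":0.2}]}}

```text
t: 9.03
ee_pos: [0.3594, -0.3011, 0.0134]
ee_rot: [[-0.019, 1.0, 0.0], [1.0, 0.019, -0.001], [-0.001, 0.0, -1.0]]
contact_force: [0.4, -0.6, -0.6]
finger_gap: 0.0757
```

Emit:
{"method": "servo_tool", "body": {"deltas": [{"rx":0,"ry":0,"rz":0,"x":0,"y":0,"z":0,"claw":0.3},{"rx":0,"ry":0,"rz":0,"x":0,"y":0,"z":0,"claw":0.5},{"rx":0,"ry":0,"rz":0,"x":0,"y":0,"z":0,"claw":1},{"rx":0,"ry":0,"rz":0,"x":0,"y":0,"z":0,"claw":1},{"rx":0,"ry":0,"rz":0,"x":0,"y":0,"z":0,"claw":1}], "squeeze": 40}}

```text
t: 9.45
ee_pos: [0.3596, -0.3014, 0.0139]
ee_rot: [[-0.019, 1.0, 0.001], [1.0, 0.019, -0.002], [-0.002, 0.001, -1.0]]
contact_force: [0.9, 1.6, 6.9]
finger_gap: 0.0565
```

Emit:
{"method": "servo_tool", "body": {"deltas": [{"rx":0,"ry":0,"rz":0,"x":0,"y":0,"z":20,"claw":1},{"rx":0,"ry":0,"rz":0,"x":0,"y":0,"z":50,"claw":1},{"rx":0,"ry":0,"rz":-0.005,"x":9,"y":30,"z":60,"claw":1},{"rx":0,"ry":0,"rz":-0.01,"x":19,"y":63,"z":60,"claw":1},{"rx":0,"ry":0,"rz":-0.015,"x":30,"y":100,"z":60,"claw":1},{"rx":0,"ry":0,"rz":-0.02,"x":42,"y":138,"z":60,"claw":1},{"rx":0,"ry":0,"rz":-0.025,"x":54,"y":176,"z":60,"claw":1},{"rx":0,"ry":0,"rz":-0.033,"x":66,"y":214,"z":60,"claw":1}]}}

```text
t: 10.12
ee_pos: [0.4252, -0.085, 0.0733]
ee_rot: [[0.015, 1.0, 0.001], [1.0, -0.015, -0.0], [-0.0, 0.001, -1.0]]
contact_force: [1.8, -0.3, -2.6]
finger_gap: 0.0564
```

Emit:
{"method": "servo_tool", "body": {"deltas": [{"rx":0,"ry":0,"rz":0,"x":11,"y":36,"z":0,"claw":1},{"rx":0,"ry":0,"rz":0,"x":21,"y":68,"z":0,"claw":1},{"rx":0,"ry":0,"rz":0,"x":26,"y":86,"z":0,"claw":1},{"rx":0,"ry":0,"rz":0,"x":28,"y":93,"z":0,"claw":1},{"rx":0,"ry":0,"rz":0,"x":28,"y":93,"z":-15,"claw":1},{"rx":0,"ry":0,"rz":0,"x":28,"y":93,"z":-30,"claw":1},{"rx":0,"ry":0,"rz":0,"x":28,"y":93,"z":-42,"claw":1},{"rx":0,"ry":0,"rz":0,"x":28,"y":93,"z":-42,"claw":1}]}}

```text
t: 10.78
ee_pos: [0.4513, 0.006, 0.0294]
ee_rot: [[0.014, 1.0, -0.003], [1.0, -0.014, 0.0], [0.0, -0.003, -1.0]]
contact_force: [-0.4, -0.3, -2.6]
finger_gap: 0.0564
```

Emit:
{"method": "servo_tool", "body": {"deltas": [{"rx":0,"ry":0,"rz":0,"x":0,"y":0,"z":0,"claw":1},{"rx":0,"ry":0,"rz":0,"x":0,"y":0,"z":0,"claw":1}]}}

```text
t: 10.95
ee_pos: [0.4532, 0.0058, 0.0313]
ee_rot: [[0.014, 1.0, 0.0], [1.0, -0.014, -0.0], [-0.0, 0.0, -1.0]]
contact_force: [-0.5, -0.1, -3.0]
finger_gap: 0.0564
```

Emit:
{"method": "servo_tool", "body": {"deltas": [{"rx":0,"ry":0,"rz":0,"x":0.5,"y":0,"z":-4,"claw":1},{"rx":0,"ry":0,"rz":0,"x":0.5,"y":0,"z":-7,"claw":1},{"rx":0,"ry":0,"rz":0,"x":0.5,"y":0,"z":-8,"claw":1},{"rx":0,"ry":0,"rz":0,"x":0.5,"y":0,"z":-8,"claw":1},{"rx":0,"ry":0,"rz":0,"x":0.5,"y":0,"z":-8,"claw":1}]}}

```text
t: 11.37
ee_pos: [0.4543, 0.006, 0.0239]
ee_rot: [[0.014, 1.0, 0.002], [1.0, -0.014, -0.0], [-0.0, 0.002, -1.0]]
contact_force: [-1.4, -1.1, 13.1]
finger_gap: 0.0565
```

Emit:
{"method": "servo_tool", "body": {"deltas": [{"rx":0,"ry":0,"rz":0,"x":0,"y":0,"z":0,"claw":0.2},{"rx":0,"ry":0,"rz":0,"x":0,"y":0,"z":0,"claw":0},{"rx":0,"ry":0,"rz":0,"x":0,"y":0,"z":0,"claw":0},{"rx":0,"ry":0,"rz":0,"x":0,"y":0,"z":15,"claw":0},{"rx":0,"ry":0,"rz":0,"x":0,"y":0,"z":40,"claw":0},{"rx":0,"ry":0,"rz":0,"x":0,"y":0,"z":75,"claw":0},{"rx":0,"ry":0,"rz":0,"x":0,"y":0,"z":110,"claw":0},{"rx":0,"ry":0,"rz":0,"x":0,"y":0,"z":140,"claw":0}]}}

```text
t: 12.03
ee_pos: [0.4534, 0.0063, 0.1646]
ee_rot: [[0.013, 1.0, 0.0], [1.0, -0.013, -0.0], [-0.0, 0.0, -1.0]]
contact_force: [1.1, 0.3, -0.2]
finger_gap: 0.0854
```

Emit:
{"method": "servo_tool", "body": {"deltas": [{"rx":0,"ry":0,"rz":-0.08,"x":3,"y":41,"z":0,"claw":0},{"rx":0,"ry":0,"rz":-0.16,"x":6,"y":82,"z":0,"claw":0},{"rx":0,"ry":0,"rz":-0.24,"x":9,"y":123,"z":0,"claw":0},{"rx":0,"ry":0,"rz":-0.32,"x":12,"y":164,"z":0,"claw":0},{"rx":0,"ry":0,"rz":-0.4,"x":15,"y":205,"z":0,"claw":0},{"rx":0,"ry":0,"rz":-0.48,"x":18,"y":246,"z":0,"claw":0},{"rx":0,"ry":0,"rz":-0.56,"x":21,"y":287,"z":0,"claw":0},{"rx":0,"ry":0,"rz":-0.65,"x":24,"y":328,"z":0,"claw":0}]}}

```text
t: 12.7
ee_pos: [0.4769, 0.3364, 0.1625]
ee_rot: [[0.619, 0.786, -0.0], [0.786, -0.619, -0.0], [-0.0, -0.0, -1.0]]
contact_force: [1.5, 0.2, -0.6]
finger_gap: 0.0852
```

Emit:
{"method": "servo_tool", "body": {"deltas": [{"rx":0,"ry":0,"rz":0,"x":1,"y":24,"z":-25,"claw":0},{"rx":0,"ry":0,"rz":0,"x":1,"y":24,"z":-50,"claw":0},{"rx":0,"ry":0,"rz":0,"x":1,"y":24,"z":-60,"claw":0},{"rx":0,"ry":0,"rz":0,"x":1,"y":24,"z":-60,"claw":0}]}}

```text
t: 13.03
ee_pos: [0.4758, 0.3569, 0.0997]
ee_rot: [[0.615, 0.788, -0.006], [0.788, -0.615, -0.004], [-0.006, -0.002, -1.0]]
contact_force: [-0.6, -0.5, -0.4]
finger_gap: 0.0855
```

Run:
```python
from h import *
np.set_printoptions(precision=4,suppress=True)
im=snap('scene','s5');t=snap('top','t5')
s=ctrl.read_state();print(s['ee_pos'],s['ee_rot'])
# brick on board from top
g=cv2.cvtColor(t,cv2.COLOR_BGR2HSV)[200:275,200:370]
m=((g[...,1]>60)&(g[...,0]<30)&(g[...,2]>140)).astype(np.uint8)
m[:8]=0; m=cv2.morphologyEx(m,2,np.ones((3,3)))
n,l,st,_=cv2.connectedComponentsWithStats(m); print(st[1:])
k=1+np.argmax(st[1:,4]); c=cv2.findContours((l==k).astype(np.uint8),0,2)[0][0]
b=cv2.boxPoints(cv2.minAreaRect(c))+[200,200];w=np.array([ray('top',*p,.06) for p in b]);print(b,w,w.mean(0))
cv2.imwrite('pics/s5c.png',np.hstack([cv2.resize(im[190:320,350:480],(400,400)),cv2.resize(t[195:275,240:320],(400,400),interpolation=2)]))
```

```text
[0.4781 0.3573 0.1027] [[ 0.6165  0.7874 -0.0013]
 [ 0.7874 -0.6165 -0.0009]
 [-0.0015 -0.0005 -1.    ]]
[[  57   19   55   28 1465]]
[[256.565  244.9632]
 [257.2516 218.1859]
 [311.6518 219.5808]
 [310.9652 246.3581]] [[ 0.4277  0.0624  0.06  ]
 [ 0.4833  0.0621  0.06  ]
 [ 0.4817 -0.0508  0.06  ]
 [ 0.426  -0.0493  0.06  ]] [0.4547 0.0061 0.06  ]
```

View pics/s5c.png

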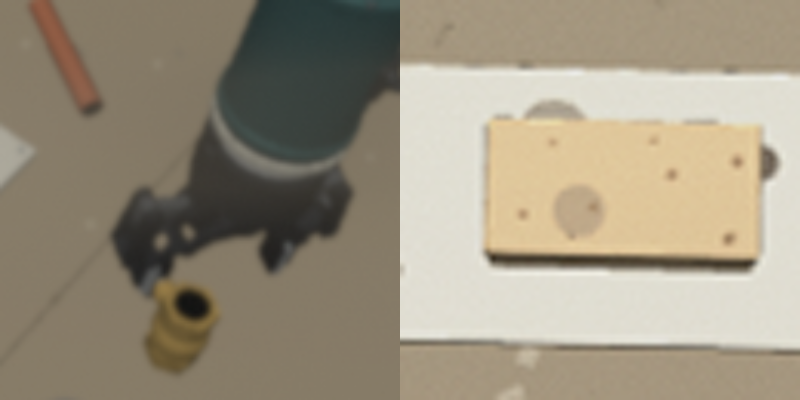

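Emit:
{"method": "servo_tool", "body": {"deltas": [{"rx":0,"ry":0,"rz":0,"x":0,"y":1,"z":-15,"claw":0},{"rx":0,"ry":0,"rz":0,"x":0,"y":1,"z":-35,"claw":0},{"rx":0,"ry":0,"rz":0,"x":0,"y":1,"z":-55,"claw":0},{"rx":0,"ry":0,"rz":0,"x":0,"y":1,"z":-70,"claw":0},{"rx":0,"ry":0,"rz":0,"x":0,"y":1,"z":-76,"claw":0},{"rx":0,"ry":0,"rz":0,"x":0,"y":1,"z":-76,"claw":0},{"rx":0,"ry":0,"rz":0,"x":0,"y":1,"z":-76,"claw":0.2},{"rx":0,"ry":0,"rz":0,"x":0,"y":1,"z":-76,"claw":0.4}]}}

```text
t: 13.8
ee_pos: [0.4796, 0.3596, 0.0283]
ee_rot: [[0.616, 0.787, 0.002], [0.787, -0.616, 0.001], [0.002, 0.001, -1.0]]
contact_force: [-0.5, -0.1, -0.2]
finger_gap: 0.0635
```

Emit:
{"method": "servo_tool", "body": {"deltas": [{"rx":0,"ry":0,"rz":0,"x":0,"y":0,"z":0,"claw":0.5},{"rx":0,"ry":0,"rz":0,"x":0,"y":0,"z":0,"claw":0.6},{"rx":0,"ry":0,"rz":0,"x":0,"y":0,"z":0,"claw":1},{"rx":0,"ry":0,"rz":0,"x":0,"y":0,"z":0,"claw":1},{"rx":0,"ry":0,"rz":0,"x":0,"y":0,"z":0,"claw":1},{"rx":0,"ry":0,"rz":0,"x":0,"y":0,"z":0,"claw":1}], "squeeze": 50}}

```text
t: 14.3
ee_pos: [0.479, 0.3598, 0.0279]
ee_rot: [[0.616, 0.788, 0.001], [0.788, -0.616, 0.001], [0.002, 0.001, -1.0]]
contact_force: [-2.0, -0.1, 5.9]
finger_gap: 0.0356
```

Emit:
{"method": "servo_tool", "body": {"deltas": [{"rx":0,"ry":0,"rz":0,"x":0,"y":0,"z":25,"claw":1},{"rx":0,"ry":0,"rz":0,"x":0,"y":0,"z":60,"claw":1},{"rx":0,"ry":0,"rz":-0.08,"x":-1,"y":-12,"z":95,"claw":1},{"rx":0,"ry":0,"rz":-0.17,"x":-3,"y":-45,"z":100,"claw":1},{"rx":0,"ry":0,"rz":-0.27,"x":-6,"y":-82,"z":100,"claw":1},{"rx":0,"ry":0,"rz":-0.38,"x":-9,"y":-120,"z":100,"claw":1},{"rx":0,"ry":0,"rz":-0.48,"x":-12,"y":-160,"z":100,"claw":1},{"rx":0,"ry":0,"rz":-0.58,"x":-14,"y":-198,"z":100,"claw":1}]}}

```text
t: 14.97
ee_pos: [0.4633, 0.1597, 0.1269]
ee_rot: [[0.948, 0.318, -0.0], [0.318, -0.948, -0.0], [-0.0, 0.0, -1.0]]
contact_force: [0.7, 0.2, -2.7]
finger_gap: 0.0359
```

Emit:
{"method": "servo_tool", "body": {"deltas": [{"rx":0,"ry":0,"rz":-0.1,"x":-3,"y":-38,"z":0,"claw":1},{"rx":0,"ry":0,"rz":-0.18,"x":-5,"y":-75,"z":0,"claw":1},{"rx":0,"ry":0,"rz":-0.25,"x":-7,"y":-110,"z":0,"claw":1},{"rx":0,"ry":0,"rz":-0.3,"x":-9,"y":-135,"z":0,"claw":1},{"rx":0,"ry":0,"rz":-0.34,"x":-10,"y":-150,"z":0,"claw":1},{"rx":0,"ry":0,"rz":-0.34,"x":-10,"y":-155,"z":-8,"claw":1},{"rx":0,"ry":0,"rz":-0.34,"x":-10,"y":-155,"z":-25,"claw":1},{"rx":0,"ry":0,"rz":-0.34,"x":-10,"y":-155,"z":-32,"claw":1}]}}

```text
t: 15.63
ee_pos: [0.4536, 0.0064, 0.0934]
ee_rot: [[1.0, -0.013, -0.001], [-0.013, -1.0, 0.001], [-0.001, -0.001, -1.0]]
contact_force: [-0.3, 0.5, -3.9]
finger_gap: 0.036
```

Emit:
{"method": "servo_tool", "body": {"deltas": [{"rx":0,"ry":0,"rz":0,"x":0,"y":0,"z":0,"claw":1},{"rx":0,"ry":0,"rz":0,"x":0,"y":0,"z":0,"claw":1},{"rx":0,"ry":0,"rz":0,"x":0,"y":0,"z":0,"claw":1}]}}

```text
t: 15.88
ee_pos: [0.4546, 0.0069, 0.0949]
ee_rot: [[1.0, -0.011, -0.0], [-0.011, -1.0, 0.0], [-0.0, -0.0, -1.0]]
contact_force: [-0.0, 0.0, -3.0]
finger_gap: 0.0357
```

Run:
```python
from h import *
im=snap('scene','s6');t=snap('top','t6')
s=ctrl.read_state();print(s['ee_pos'],s['ee_rot'])
cv2.imwrite('pics/s6c.png',cv2.resize(im[120:240,240:360],(600,600),interpolation=2))
```

```text
[0.45493134 0.00671708 0.09521084] [[ 9.99931508e-01 -1.16630587e-02  9.75789737e-04]
 [-1.16630776e-02 -9.99931984e-01  1.36871831e-05]
 [ 9.75563733e-04 -2.50669571e-05 -9.99999524e-01]]
```

View pics/s6c.png

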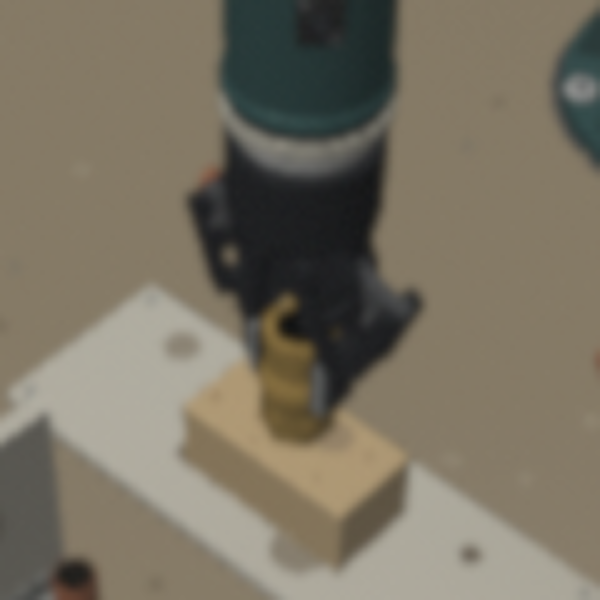

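Emit:
{"method": "servo_tool", "body": {"deltas": [{"rx":0,"ry":0,"rz":0,"x":1,"y":-0.7,"z":-4,"claw":1},{"rx":0,"ry":0,"rz":0,"x":1,"y":-0.7,"z":-6,"claw":1},{"rx":0,"ry":0,"rz":0,"x":1,"y":-0.7,"z":-7,"claw":1},{"rx":0,"ry":0,"rz":0,"x":1,"y":-0.7,"z":-7.5,"claw":1},{"rx":0,"ry":0,"rz":0,"x":1,"y":-0.7,"z":-7.5,"claw":1}]}}

```text
t: 16.4
ee_pos: [0.4557, 0.0057, 0.0879]
ee_rot: [[1.0, -0.013, 0.001], [-0.013, -1.0, 0.0], [0.001, -0.0, -1.0]]
contact_force: [-2.0, 1.4, 6.6]
finger_gap: 0.0361
```

Emit:
{"method": "servo_tool", "body": {"deltas": [{"rx":0,"ry":0,"rz":0,"x":0,"y":0,"z":0,"claw":0.5},{"rx":0,"ry":0,"rz":0,"x":0,"y":0,"z":0,"claw":0.2},{"rx":0,"ry":0,"rz":0,"x":0,"y":0,"z":0,"claw":0},{"rx":0,"ry":0,"rz":0,"x":0,"y":0,"z":0,"claw":0},{"rx":0,"ry":0,"rz":0,"x":0,"y":0,"z":10,"claw":0},{"rx":0,"ry":0,"rz":0,"x":0,"y":0,"z":40,"claw":0},{"rx":0,"ry":0,"rz":0,"x":0,"y":0,"z":75,"claw":0},{"rx":0,"ry":0,"rz":0,"x":0,"y":0,"z":110,"claw":0}]}}

```text
t: 17.07
ee_pos: [0.4545, 0.0057, 0.1979]
ee_rot: [[1.0, -0.013, -0.002], [-0.013, -1.0, 0.0], [-0.002, -0.0, -1.0]]
contact_force: [1.3, -1.1, -0.3]
finger_gap: 0.0854
```

Emit:
{"method": "servo_tool", "body": {"deltas": [{"rx":0,"ry":0,"rz":0.12,"x":11,"y":28,"z":0,"claw":0},{"rx":0,"ry":0,"rz":0.24,"x":23,"y":56,"z":0,"claw":0},{"rx":0,"ry":0,"rz":0.36,"x":35,"y":84,"z":0,"claw":0},{"rx":0,"ry":0,"rz":0.48,"x":47,"y":112,"z":0,"claw":0},{"rx":0,"ry":0,"rz":0.6,"x":60,"y":140,"z":0,"claw":0},{"rx":0,"ry":0,"rz":0.72,"x":74,"y":170,"z":0,"claw":0},{"rx":0,"ry":0,"rz":0.84,"x":88,"y":200,"z":0,"claw":0},{"rx":0,"ry":0,"rz":0.96,"x":102,"y":230,"z":0,"claw":0}]}}

```text
t: 17.73
ee_pos: [0.5577, 0.2371, 0.197]
ee_rot: [[0.579, 0.815, -0.0], [0.815, -0.579, -0.0], [-0.0, -0.0, -1.0]]
contact_force: [0.9, -0.3, 0.2]
finger_gap: 0.0853
```

Emit:
{"method": "servo_tool", "body": {"deltas": [{"rx":0,"ry":0,"rz":0.12,"x":13,"y":31,"z":0,"claw":0},{"rx":0,"ry":0,"rz":0.24,"x":26,"y":62,"z":0,"claw":0},{"rx":0,"ry":0,"rz":0.36,"x":39,"y":90,"z":-10,"claw":0},{"rx":0,"ry":0,"rz":0.48,"x":47,"y":111,"z":-40,"claw":0},{"rx":0,"ry":0,"rz":0.59,"x":47,"y":111,"z":-80,"claw":0},{"rx":0,"ry":0,"rz":0.59,"x":47,"y":111,"z":-115,"claw":0},{"rx":0,"ry":0,"rz":0.59,"x":47,"y":111,"z":-120,"claw":0},{"rx":0,"ry":0,"rz":0.59,"x":47,"y":111,"z":-120,"claw":0}]}}

```text
t: 18.4
ee_pos: [0.6019, 0.3455, 0.0741]
ee_rot: [[0.034, 0.999, -0.007], [0.999, -0.034, -0.003], [-0.003, -0.006, -1.0]]
contact_force: [-0.9, 0.1, 0.4]
finger_gap: 0.0855
```

Run:
```python
from h import *
im=snap('scene','s7');t=snap('top','t7')
s=ctrl.read_state();print(s['ee_pos'],s['ee_rot'])
cv2.imwrite('pics/s7c.png',np.hstack([cv2.resize(im[260:390,300:430],(400,400)),cv2.resize(t[185:265,240:320],(400,400),interpolation=2)]))
```

```text
[0.60541156 0.34679347 0.07871323] [[ 3.44037315e-02  9.99406980e-01  1.43937205e-03]
 [ 9.99407730e-01 -3.44047768e-02  7.07903270e-04]
 [ 7.57004743e-04  1.41416503e-03 -9.99998714e-01]]
```

View pics/s7c.png

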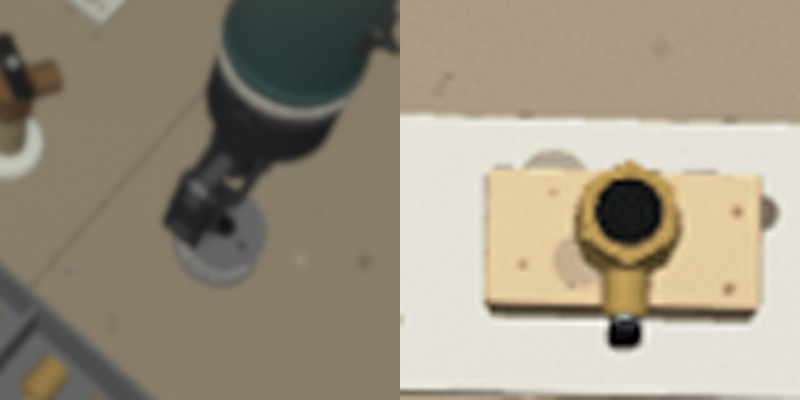

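Emit:
{"method": "servo_tool", "body": {"deltas": [{"rx":0,"ry":0,"rz":0,"x":-1.5,"y":0,"z":-15,"claw":0},{"rx":0,"ry":0,"rz":0,"x":-1.5,"y":0,"z":-35,"claw":0},{"rx":0,"ry":0,"rz":0,"x":-1.5,"y":0,"z":-52,"claw":0},{"rx":0,"ry":0,"rz":0,"x":-1.5,"y":0,"z":-64,"claw":0},{"rx":0,"ry":0,"rz":0,"x":-1.5,"y":0,"z":-69,"claw":0},{"rx":0,"ry":0,"rz":0,"x":-1.5,"y":0,"z":-69,"claw":0},{"rx":0,"ry":0,"rz":0,"x":-1.5,"y":0,"z":-69,"claw":0}]}}

```text
t: 19.08
ee_pos: [0.604, 0.3469, 0.0097]
ee_rot: [[0.034, 0.999, 0.002], [0.999, -0.034, 0.001], [0.001, 0.002, -1.0]]
contact_force: [0.4, -0.2, -0.2]
finger_gap: 0.0857
```

Emit:
{"method": "servo_tool", "body": {"deltas": [{"rx":0,"ry":0,"rz":0,"x":0,"y":0,"z":0,"claw":0.2},{"rx":0,"ry":0,"rz":0,"x":0,"y":0,"z":0,"claw":0.3},{"rx":0,"ry":0,"rz":0,"x":0,"y":0,"z":0,"claw":0.5},{"rx":0,"ry":0,"rz":0,"x":0,"y":0,"z":0,"claw":1},{"rx":0,"ry":0,"rz":0,"x":0,"y":0,"z":0,"claw":1},{"rx":0,"ry":0,"rz":0,"x":0,"y":0,"z":0,"claw":1}]}}

```text
t: 19.58
ee_pos: [0.604, 0.3471, 0.0098]
ee_rot: [[0.034, 0.999, 0.002], [0.999, -0.034, 0.001], [0.001, 0.002, -1.0]]
contact_force: [-0.2, -0.4, 6.3]
finger_gap: 0.0583
```

Run:
```python
from h import *
print(ray('top',285.4,226.8,.132));s=ctrl.read_state();print(s['ee_pos'],s['finger_gap'])
```

```text
[0.4550625  0.00467944 0.132     ]
[0.60399529 0.34707012 0.00981597] 0.05834346875627106
```

Emit:
{"method": "servo_tool", "body": {"deltas": [{"rx":0,"ry":0,"rz":0,"x":0,"y":0,"z":25,"claw":1},{"rx":0,"ry":0,"rz":0,"x":0,"y":0,"z":60,"claw":1},{"rx":0,"ry":0,"rz":0,"x":-12,"y":-18,"z":80,"claw":1},{"rx":0,"ry":0,"rz":0,"x":-33,"y":-50,"z":80,"claw":1},{"rx":0,"ry":0,"rz":0,"x":-55,"y":-84,"z":80,"claw":1},{"rx":0,"ry":0,"rz":0,"x":-77,"y":-118,"z":80,"claw":1},{"rx":0,"ry":0,"rz":0,"x":-99,"y":-152,"z":80,"claw":1},{"rx":0,"ry":0,"rz":0,"x":-120,"y":-184,"z":80,"claw":1}]}}

```text
t: 20.25
ee_pos: [0.4811, 0.1611, 0.0883]
ee_rot: [[0.033, 0.999, -0.0], [0.999, -0.033, -0.0], [-0.0, -0.0, -1.0]]
contact_force: [0.7, -0.5, -2.9]
finger_gap: 0.0585
```

Emit:
{"method": "servo_tool", "body": {"deltas": [{"rx":0,"ry":0,"rz":0,"x":-16,"y":-24,"z":0,"claw":1},{"rx":0,"ry":0,"rz":0,"x":-25,"y":-38,"z":0,"claw":1},{"rx":0,"ry":0,"rz":0,"x":-29,"y":-44,"z":0,"claw":1},{"rx":0,"ry":0,"rz":0,"x":-29,"y":-44,"z":-25,"claw":1},{"rx":0,"ry":0,"rz":0,"x":-29,"y":-44,"z":-50,"claw":1},{"rx":0,"ry":0,"rz":0,"x":-29,"y":-44,"z":-62,"claw":1},{"rx":0,"ry":0,"rz":0,"x":-29,"y":-44,"z":-62,"claw":1},{"rx":0,"ry":0,"rz":0,"x":-29,"y":-44,"z":-62,"claw":1}]}}

```text
t: 20.92
ee_pos: [0.4542, 0.119, 0.0259]
ee_rot: [[0.033, 0.999, -0.001], [0.999, -0.033, 0.0], [0.0, -0.001, -1.0]]
contact_force: [-0.2, -0.1, -2.0]
finger_gap: 0.0585
```

Emit:
{"method": "servo_tool", "body": {"deltas": [{"rx":0,"ry":0,"rz":0,"x":0,"y":0,"z":0,"claw":1},{"rx":0,"ry":0,"rz":0,"x":0,"y":0,"z":0,"claw":1}]}}

```text
t: 21.08
ee_pos: [0.4552, 0.119, 0.0272]
ee_rot: [[0.033, 0.999, 0.002], [0.999, -0.033, 0.0], [0.0, 0.002, -1.0]]
contact_force: [0.6, 0.5, -2.0]
finger_gap: 0.0589
```

Emit:
{"method": "servo_tool", "body": {"deltas": [{"rx":0,"ry":0,"rz":0,"x":0,"y":0.5,"z":-4,"claw":1},{"rx":0,"ry":0,"rz":0,"x":0,"y":0.5,"z":-6.5,"claw":1},{"rx":0,"ry":0,"rz":0,"x":0,"y":0.5,"z":-7.5,"claw":1},{"rx":0,"ry":0,"rz":0,"x":0,"y":0.5,"z":-7.5,"claw":1},{"rx":0,"ry":0,"rz":0,"x":0,"y":0.5,"z":-7.5,"claw":1}]}}

```text
t: 21.5
ee_pos: [0.4546, 0.1193, 0.0197]
ee_rot: [[0.033, 0.999, 0.002], [0.999, -0.033, 0.0], [0.0, 0.002, -1.0]]
contact_force: [-2.8, 0.5, 9.8]
finger_gap: 0.0586
```

Emit:
{"method": "servo_tool", "body": {"deltas": [{"rx":0,"ry":0,"rz":0,"x":0,"y":0,"z":0,"claw":0.2},{"rx":0,"ry":0,"rz":0,"x":0,"y":0,"z":0,"claw":0},{"rx":0,"ry":0,"rz":0,"x":0,"y":0,"z":0,"claw":0},{"rx":0,"ry":0,"rz":0,"x":0,"y":0,"z":10,"claw":0},{"rx":0,"ry":0,"rz":0,"x":0,"y":0,"z":40,"claw":0},{"rx":0,"ry":0,"rz":0,"x":0,"y":0,"z":80,"claw":0},{"rx":0,"ry":0,"rz":0,"x":0,"y":0,"z":120,"claw":0},{"rx":0,"ry":0,"rz":0,"x":0,"y":0,"z":160,"claw":0}]}}

```text
t: 22.17
ee_pos: [0.4532, 0.119, 0.1802]
ee_rot: [[0.034, 0.999, -0.001], [0.999, -0.034, -0.0], [-0.0, -0.001, -1.0]]
contact_force: [1.3, 0.2, -0.6]
finger_gap: 0.0855
```

Emit:
{"method": "servo_tool", "body": {"deltas": [{"rx":0,"ry":0,"rz":0,"x":0,"y":-20,"z":25,"claw":0},{"rx":0,"ry":0,"rz":0,"x":5,"y":-50,"z":40,"claw":0},{"rx":0,"ry":0,"rz":0,"x":15,"y":-90,"z":40,"claw":0},{"rx":0,"ry":0,"rz":0,"x":25,"y":-130,"z":40,"claw":0},{"rx":0,"ry":0,"rz":0,"x":35,"y":-170,"z":40,"claw":0},{"rx":0,"ry":0,"rz":0,"x":45,"y":-210,"z":40,"claw":0},{"rx":0,"ry":0,"rz":0,"x":55,"y":-250,"z":40,"claw":0},{"rx":0,"ry":0,"rz":0,"x":65,"y":-290,"z":40,"claw":0}]}}

```text
t: 22.83
ee_pos: [0.5188, -0.1729, 0.2186]
ee_rot: [[0.034, 0.999, -0.0], [0.999, -0.034, 0.0], [0.0, -0.0, -1.0]]
contact_force: [0.5, 1.1, 1.1]
finger_gap: 0.0854
```

Emit:
{"method": "servo_tool", "body": {"deltas": [{"rx":0,"ry":0,"rz":0,"x":18,"y":-35,"z":0,"claw":0},{"rx":0,"ry":0,"rz":0,"x":37,"y":-70,"z":0,"claw":0},{"rx":0,"ry":0,"rz":0,"x":55,"y":-105,"z":0,"claw":0},{"rx":0,"ry":0,"rz":0,"x":72,"y":-135,"z":0,"claw":0},{"rx":0,"ry":0,"rz":0,"x":83,"y":-160,"z":-30,"claw":0},{"rx":0,"ry":0,"rz":0,"x":83,"y":-160,"z":-70,"claw":0},{"rx":0,"ry":0,"rz":0,"x":83,"y":-160,"z":-110,"claw":0},{"rx":0,"ry":0,"rz":0,"x":83,"y":-160,"z":-125,"claw":0}]}}

```text
t: 23.5
ee_pos: [0.5984, -0.3294, 0.0872]
ee_rot: [[0.035, 0.999, -0.008], [0.999, -0.035, 0.005], [0.005, -0.008, -1.0]]
contact_force: [-0.5, 0.3, -0.4]
finger_gap: 0.0854
```

Emit:
{"method": "servo_tool", "body": {"deltas": [{"rx":0,"ry":0,"rz":0,"x":0,"y":0,"z":0,"claw":0},{"rx":0,"ry":0,"rz":0,"x":0,"y":0,"z":0,"claw":0}]}}

```text
t: 23.67
ee_pos: [0.6012, -0.3304, 0.0925]
ee_rot: [[0.034, 0.999, -0.002], [0.999, -0.034, 0.002], [0.001, -0.002, -1.0]]
contact_force: [-0.6, 0.1, -0.1]
finger_gap: 0.0854
```

Run:
```python
from h import *
im=snap('scene','s8');t=snap('top','t8')
s=ctrl.read_state();print(s['ee_pos'])
cv2.imwrite('pics/s8c.png',np.hstack([cv2.resize(im[110:240,130:260],(400,400)),cv2.resize(t[190:270,190:270],(400,400),interpolation=2)]))
```

```text
[ 0.60320549 -0.33166604  0.09554273]
```

View pics/s8c.png

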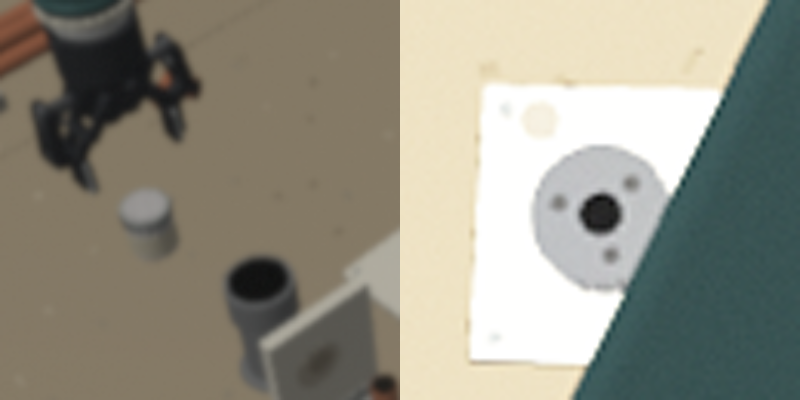

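Run:
```python
from h import *
print(ray('top',229.6,232.2,.046),ray('scene',177.1,177.2,.052))
```

```text
[0.45537844 0.11975513 0.046     ] [ 0.60579046 -0.32596121  0.052     ]
```

Emit:
{"method": "servo_tool", "body": {"deltas": [{"rx":0,"ry":0,"rz":0,"x":0,"y":0.5,"z":-15,"claw":0},{"rx":0,"ry":0,"rz":0,"x":0,"y":0.5,"z":-35,"claw":0},{"rx":0,"ry":0,"rz":0,"x":0,"y":0.5,"z":-55,"claw":0},{"rx":0,"ry":0,"rz":0,"x":0,"y":0.5,"z":-70,"claw":0},{"rx":0,"ry":0,"rz":0,"x":0,"y":0.5,"z":-80,"claw":0},{"rx":0,"ry":0,"rz":0,"x":0,"y":0.5,"z":-80,"claw":0},{"rx":0,"ry":0,"rz":0,"x":0,"y":0.5,"z":-80,"claw":0.2},{"rx":0,"ry":0,"rz":0,"x":0,"y":0.5,"z":-80,"claw":0.3}]}}

```text
t: 24.43
ee_pos: [0.6032, -0.3312, 0.0156]
ee_rot: [[0.033, 0.999, 0.002], [0.999, -0.033, -0.002], [-0.002, 0.002, -1.0]]
contact_force: [0.0, -0.1, 0.9]
finger_gap: 0.0638
```

Emit:
{"method": "servo_tool", "body": {"deltas": [{"rx":0,"ry":0,"rz":0,"x":0,"y":0,"z":0,"claw":0.4},{"rx":0,"ry":0,"rz":0,"x":0,"y":0,"z":0,"claw":0.5},{"rx":0,"ry":0,"rz":0,"x":0,"y":0,"z":0,"claw":1},{"rx":0,"ry":0,"rz":0,"x":0,"y":0,"z":0,"claw":1},{"rx":0,"ry":0,"rz":0,"x":0,"y":0,"z":0,"claw":1},{"rx":0,"ry":0,"rz":0,"x":0,"y":0,"z":0,"claw":1}], "squeeze": 35}}

```text
t: 24.93
ee_pos: [0.603, -0.3311, 0.0155]
ee_rot: [[0.034, 0.999, 0.002], [0.999, -0.034, -0.002], [-0.001, 0.002, -1.0]]
contact_force: [-0.2, 0.2, 6.5]
finger_gap: 0.0472
```

Emit:
{"method": "servo_tool", "body": {"deltas": [{"rx":0,"ry":0,"rz":0,"x":0,"y":0,"z":25,"claw":1},{"rx":0,"ry":0,"rz":0,"x":0,"y":0,"z":60,"claw":1},{"rx":0,"ry":0,"rz":0,"x":-12,"y":18,"z":80,"claw":1},{"rx":0,"ry":0,"rz":0,"x":-34,"y":50,"z":80,"claw":1},{"rx":0,"ry":0,"rz":0,"x":-56,"y":83,"z":80,"claw":1},{"rx":0,"ry":0,"rz":0,"x":-78,"y":115,"z":80,"claw":1},{"rx":0,"ry":0,"rz":0,"x":-100,"y":148,"z":80,"claw":1},{"rx":0,"ry":0,"rz":0,"x":-120,"y":178,"z":80,"claw":1}]}}

```text
t: 25.6
ee_pos: [0.48, -0.1506, 0.0939]
ee_rot: [[0.034, 0.999, -0.0], [0.999, -0.034, 0.0], [0.0, -0.0, -1.0]]
contact_force: [-0.3, -0.2, -1.3]
finger_gap: 0.0473
```

Emit:
{"method": "servo_tool", "body": {"deltas": [{"rx":0,"ry":0,"rz":0,"x":-16,"y":24,"z":0,"claw":1},{"rx":0,"ry":0,"rz":0,"x":-26,"y":39,"z":0,"claw":1},{"rx":0,"ry":0,"rz":0,"x":-31,"y":45.5,"z":0,"claw":1},{"rx":0,"ry":0,"rz":0,"x":-31,"y":45.5,"z":-25,"claw":1},{"rx":0,"ry":0,"rz":0,"x":-31,"y":45.5,"z":-50,"claw":1},{"rx":0,"ry":0,"rz":0,"x":-31,"y":45.5,"z":-62,"claw":1},{"rx":0,"ry":0,"rz":0,"x":-31,"y":45.5,"z":-62,"claw":1},{"rx":0,"ry":0,"rz":0,"x":-31,"y":45.5,"z":-62,"claw":1}]}}

```text
t: 26.27
ee_pos: [0.4513, -0.1074, 0.0315]
ee_rot: [[0.034, 0.999, -0.001], [0.999, -0.034, 0.0], [0.0, -0.001, -1.0]]
contact_force: [0.2, 0.2, -1.4]
finger_gap: 0.0469
```

Emit:
{"method": "servo_tool", "body": {"deltas": [{"rx":0,"ry":0,"rz":0,"x":0,"y":0,"z":0,"claw":1},{"rx":0,"ry":0,"rz":0,"x":0,"y":0,"z":0,"claw":1}]}}

```text
t: 26.43
ee_pos: [0.4521, -0.1076, 0.0327]
ee_rot: [[0.034, 0.999, 0.002], [0.999, -0.034, -0.001], [-0.001, 0.002, -1.0]]
contact_force: [0.6, 0.4, -2.3]
finger_gap: 0.0475
```

Lower to 0.0255, release, rise and swing clear toward the right.

Emit:
{"method": "servo_tool", "body": {"deltas": [{"rx":0,"ry":0,"rz":0,"x":0,"y":0,"z":-4,"claw":1},{"rx":0,"ry":0,"rz":0,"x":0,"y":0,"z":-6.5,"claw":1},{"rx":0,"ry":0,"rz":0,"x":0,"y":0,"z":-7.5,"claw":1},{"rx":0,"ry":0,"rz":0,"x":0,"y":0,"z":-7.5,"claw":1},{"rx":0,"ry":0,"rz":0,"x":0,"y":0,"z":-7.5,"claw":1}]}}

```text
t: 26.85
ee_pos: [0.4516, -0.1072, 0.0254]
ee_rot: [[0.033, 0.999, 0.002], [0.999, -0.033, -0.001], [-0.001, 0.002, -1.0]]
contact_force: [-1.7, -0.4, 13.8]
finger_gap: 0.0473
```

Emit:
{"method": "servo_tool", "body": {"deltas": [{"rx":0,"ry":0,"rz":0,"x":0,"y":0,"z":0,"claw":0.3},{"rx":0,"ry":0,"rz":0,"x":0,"y":0,"z":0,"claw":0},{"rx":0,"ry":0,"rz":0,"x":0,"y":0,"z":0,"claw":0},{"rx":0,"ry":0,"rz":0,"x":0,"y":0,"z":10,"claw":0},{"rx":0,"ry":0,"rz":0,"x":0,"y":0,"z":40,"claw":0},{"rx":0,"ry":0,"rz":0,"x":0,"y":0,"z":80,"claw":0},{"rx":0,"ry":0,"rz":0,"x":0,"y":0,"z":120,"claw":0},{"rx":0,"ry":0,"rz":0,"x":0,"y":0,"z":160,"claw":0}]}}

```text
t: 27.52
ee_pos: [0.4501, -0.1066, 0.1856]
ee_rot: [[0.034, 0.999, -0.001], [0.999, -0.034, 0.001], [0.001, -0.001, -1.0]]
contact_force: [0.8, -1.2, -0.4]
finger_gap: 0.0857
```

Emit:
{"method": "servo_tool", "body": {"deltas": [{"rx":0,"ry":0,"rz":0,"x":-5,"y":-41,"z":0,"claw":0},{"rx":0,"ry":0,"rz":0,"x":-10,"y":-82,"z":0,"claw":0},{"rx":0,"ry":0,"rz":0,"x":-15,"y":-123,"z":0,"claw":0},{"rx":0,"ry":0,"rz":0,"x":-25,"y":-163,"z":0,"claw":0},{"rx":0,"ry":0,"rz":0,"x":-40,"y":-200,"z":0,"claw":0},{"rx":0,"ry":0,"rz":0,"x":-55,"y":-238,"z":0,"claw":0},{"rx":0,"ry":0,"rz":0,"x":-70,"y":-275,"z":0,"claw":0},{"rx":0,"ry":0,"rz":0,"x":-80,"y":-295,"z":0,"claw":0}]}}

```text
t: 28.18
ee_pos: [0.3695, -0.4061, 0.1841]
ee_rot: [[0.035, 0.999, -0.0], [0.999, -0.035, -0.002], [-0.002, 0.0, -1.0]]
contact_force: [1.0, -0.5, -0.8]
finger_gap: 0.0859
```

Run:
```python
from h import *
im=snap('scene','s9');t=snap('top','t9')
s=ctrl.read_state();print(s['ee_pos'],s['dq'].round(2))
cv2.imwrite('pics/s9c.png',np.vstack([cv2.resize(t[115:275,180:380],(700,560),interpolation=2)]))
```

```text
[ 0.36947652 -0.40571096  0.18400326] [ 3.41 -1.25  2.63  2.    1.01  2.47]
```

View pics/s9c.png

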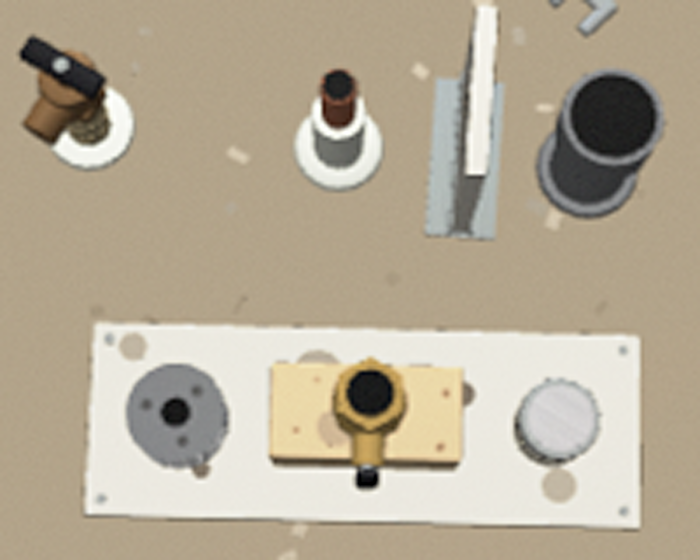

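View pics/s9.png

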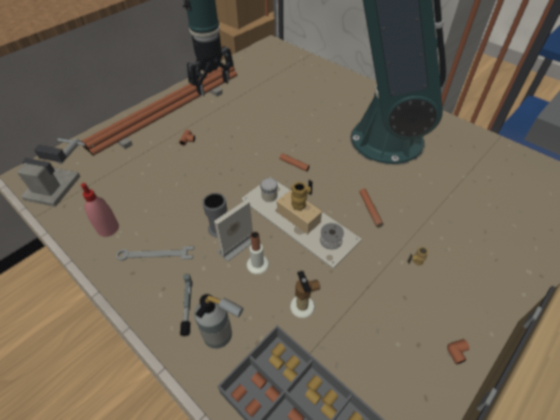

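Run:
```python
from h import *
p=lambda x,y,z:ray('top',180+(x+.5)/3.5-.5,115+(y+.5)/3.5-.5,z)
print('tin',p(560,418,.062),'reel',p(175,411,.046),'valve',p(370,393,.132))
w=np.array([p(x,y,.003)[:2] for x,y in((437,79),(503,82),(495,239),(426,235))]);print('shield',w.mean(0))
```

```text
tin [ 0.45180724 -0.10835211  0.062     ] reel [0.45564995 0.11967412 0.046     ] valve [0.45481184 0.00475958 0.132     ]
shield [ 0.62718104 -0.05688747]
```

Emit:
{"method": "servo_tool", "body": {"deltas": [{"rx":0,"ry":0,"rz":0,"x":0,"y":0,"z":0,"claw":0},{"rx":0,"ry":0,"rz":0,"x":0,"y":0,"z":0,"claw":0},{"rx":0,"ry":0,"rz":0,"x":0,"y":0,"z":0,"claw":0},{"rx":0,"ry":0,"rz":0,"x":0,"y":0,"z":0,"claw":0}]}}

```text
t: 28.62
ee_pos: [0.3714, -0.4005, 0.1842]
ee_rot: [[0.032, 0.999, -0.0], [0.999, -0.032, 0.001], [0.001, -0.0, -1.0]]
contact_force: [-0.3, -1.0, -0.4]
finger_gap: 0.0855
```

All within about 1.5 mm of target; handing in.

```bash
python3 -c "
from plant import ctrl
print(ctrl.sign_off())"
```

```text
the job is handed in; nothing more can be done
None
```

The job is done and handed in at about 29 s of the 122 s allowed. I placed the shield, brick, larger valve, reel and tin in the order asked. I didn't touch the smaller valve.

I compared each item with its target in the top camera (calibration good to about 2 mm):

| Item | Offset from target | Notes |
|---|---|---|
| Heat shield | about 1.6 mm from midway | about 0.6° from square to the riser |
| Firebrick | about 1 mm from the board's middle | lengthwise along the board; checked before the valve went on, not re-measured after |
| Larger valve | about 1.4 mm from the brick's middle | upright, handle towards the robot |
| Solder reel | under 1 mm | flat on the board, left of the brick |
| Flux tin | under 1 mm | upright on the board, right of the brick |

- **Disagreement between cameras:** the scene camera read 2–8 mm different from the top camera for the riser, waste pipe and tin. I worked from the top camera, and its before-and-after readings agreed with each other.
- **Forces:** the highest tool force reported was about 14 N. At hand-in the gripper was open and clear of everything.

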